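# Brake lever check on a packing trolley's push bar

## Task

The trolley parked at the bench has two hand brake levers on its push bar, and both are to be checked before it goes out: the left-hand one first, then the right-hand one. With the fingers closed, reach over the bar, press the lever in from its outer side with the backs of the fingers until it comes up solid on its stop short of the bar, keep it pressed against that stop for about a second, then let it spring all the way out again. Press firmly but do not force it, do not take a lever between the fingers or lean on the bar or trolley, and leave the goods and tools where they are.

Things in the scene. Friction and masses are not known exactly. Their poses are not given: they have to be found in the camera images.
- left_lever (a joint): angle of the left-hand (robot's left, +y) brake lever, rad: 0 at rest (fully out), growing as it is pressed in towards the bar, 0.28 at its hard stop (still short of the bar). At the pad point its spring pushes back with about 3.5 N at rest and 6.5 N just before the stop. No catch: it springs back out by itself when let go
- right_lever (a joint): angle of the right-hand (robot's right, -y) brake lever, rad: 0 at rest (fully out), growing as it is pressed in towards the bar, 0.28 at its hard stop (still short of the bar). At the pad point its spring pushes back with about 3.5 N at rest and 6.5 N just before the stop. No catch: it springs back out by itself when let go
- left_pad (a point): middle of the straight part of the left-hand lever's outer face, which looks away from bar and robot. x points out of that face, y along the blade to the robot's left, z up. Blade: aluminium, 10 mm thick, 16 mm high (8 above and below here), straight 45 mm inboard to 30 outboard. Upright pivot 85 mm to the right (-y) and 36 mm behind the face; from rest to stop this point moves 25 mm. 50 mm of free air beyond the face
- right_pad (a point): middle of the straight part of the right-hand lever's outer face, which looks away from bar and robot. x points out of that face, y along the blade to the robot's left, z up. Blade: aluminium, 10 mm thick, 16 mm high (8 above and below here), straight 45 mm inboard to 30 outboard. Upright pivot 85 mm to the left (+y) and 36 mm behind the face; from rest to stop this point moves 25 mm. 50 mm of free air beyond the face
- left_bracket: black clamp that fixes the left-hand lever to the bar (place along the bar varies). Origin on the bar's centre line, x square to the bar away from the robot, z up. At rest the blade's outer face is 70 to 80 mm from the bar's centre line (a span adjuster varies it); at the stop 19 to 30 mm of air remain between blade and grip at the pad point, 7 mm or more at its ball end
- right_bracket: black clamp that fixes the right-hand lever to the bar (place along the bar varies). Origin on the bar's centre line, x square to the bar away from the robot, z up. At rest the blade's outer face is 70 to 80 mm from the bar's centre line (a span adjuster varies it); at the stop 19 to 30 mm of air remain between blade and grip at the pad point, 7 mm or more at its ball end
- trolley: two-deck tubular trolley, 600 mm wide, fixed, push bar towards the robot. Origin at table height under mid-bar; x away from the robot along the trolley, y along the bar. Bar: level 27 mm tube (32 mm at the grips), centre line 200 mm up, between posts 285 mm to either side that reach 219 mm. Top deck 60 mm up, begins just behind the bar; cartons on it from 460 mm on, up to 210 mm
- hub_a: bystander: turned steel hub standing on the trolley deck, 84 mm flange, 60 mm high, origin under its centre
- hub_b: bystander: another such hub on the deck
- tape_roll: bystander: roll of brown packing tape lying flat on the deck between the levers, 100 mm diameter, 48 mm high, origin under its centre
- spray_bottle: bystander: white bottle standing on the deck, 52 mm diameter, 150 mm high, origin under its centre
- tape_gun: bystander: hand tape dispenser on the bench, 180 mm long, 96 mm high, origin at its underside
- ear_defenders: bystander: ear defenders lying on the bench, 150 x 165 mm, 44 mm high, origin at bench height
- box_knife: bystander: closed box knife on the bench, 145 mm long, 18 mm high, origin at bench height

How it is judged (in metres and radians):
On the way, in this order (a step that is already met when the one before it is completed fails the run):
1. the left-hand lever is pressed right in against its stop by the fingers and kept there (value of joint left_lever above 0.26 rad and contact force between the fingers and left_bracket above 4 N), for 0.5 s.
2. the left-hand lever is let go and is fully out again (value of joint left_lever below 0.03 rad and velocity of joint left_lever below 0.05 rad/s), for 0.1 s.
3. the right-hand lever is pressed right in against its stop by the fingers and kept there (value of joint right_lever above 0.26 rad and contact force between the fingers and right_bracket above 4 N), for 0.5 s.
At the end, for the whole second after the job is handed in: both levers are fully out again (within 0.03 rad of rest) and still, and every bystander is within 30 mm of where it began (all of step 2 and value of joint right_lever below 0.03 rad and velocity of joint right_lever below 0.05 rad/s and distance of each of hub_a, hub_b, tape_roll, spray_bottle, tape_gun, ear_defenders, box_knife from where it was at the start of the episode below 0.03 m); the robot touches nothing.
It fails at once if a lever is pulled in between the fingers or hooked from over the bar, instead of being pressed from its outer side (the grasp point is not outside its outer face) ((value of joint left_lever above 0.1 rad and contact force between the fingers and left_bracket above 1 N and x of the grasp point in the frame of left_pad below -0.002 m) or (value of joint right_lever above 0.1 rad and contact force between the fingers and right_bracket above 1 N and x of the grasp point in the frame of right_pad below -0.002 m)).
It fails at once if a lever is forced: pressed with more than 50 N (contact force between anything else and left_bracket above 50 N or contact force between anything else and right_bracket above 50 N).
It fails at once if the robot leans on the push bar or the trolley (more than 5 N) (contact force between any of the fingers, the arm and trolley above 5 N).
It fails at once if goods or tools are shoved or lifted (moved more than 30 mm) (distance of any of hub_a, hub_b, tape_roll, spray_bottle, tape_gun, ear_defenders, box_knife from where it was at the start of the episode above 0.03 m).
It also fails if it takes over 58 s, if anything falls off the work surface, if the arm or the gripper's body presses on something with over 40 N, if the wrist force passes 120 N, or if a joint passes its speed limit or range.

## Robot

A 6-joint arm with a two-finger parallel gripper is mounted at the origin on the work surface. World frame = base frame: x ahead of the robot, y to its left, z up, the work surface at z = 0. Lengths are in mm, angles in rad, forces in N, time in s.
With the tool pointing down it reaches from about 275 to 825 mm from the base axis. Payload 4.9 kg.
Tool frame: the origin (TCP) lies at the very end of the fingers, on their centre line; the grasp point (between the pads) lies 19 mm behind it; z points along the fingers, y is the direction in which the jaws open and shut (so a half turn about z gives the same grasp; the last joint's range is limited). The gripper opens to 85 mm and grips with 20 to 120 N. Pads are 22 mm wide; open, the fingers measure 114 mm over their backs; the gripper's body (76 mm by 85 mm) begins 54 mm behind the grasp point. The pads swing forward as they close: fully open they stand 13 mm farther back than shut.
Start: joints at [-1.434, 0.326, -0.193, 1.052, 0, 1.437], TCP at [147.138, -529.971, 192.381] pointing down, gripper open.
Joint ranges: [-2.65, 2.65], [-0.97, 1.79], [-1.3, 1.35], [-1.93, 2.1], [-1.47, 1.37], [-3.14, 3.14]. Speed limits (rad/s): [2.57, 2.57, 3.14, 3.14, 3.14, 3.14].

## Interface

Orientations are given as [roll, pitch, yaw] about the fixed x, y, z axes, in that order (R = Rz(yaw) Ry(pitch) Rx(roll)).
In Python, from bench import bot, solve_ik, imaging gives the robot as it stands. Calls block until the motion is done:
- bot.move_ptp(position, orientation): joint-space move of the TCP to a pose.
- bot.movel(position, rot=None, max_speed=150, threshold=None): straight line of the TCP; rot=None keeps the orientation; max_speed is the mean speed in mm/s. With threshold (N) it stops when the force on the tool has changed by that much, and returns True; else False.
- bot.move_j(angles): joint-space move.
- bot.grip(opening, effort=None): opening from 0.0 (shut) to 1.0 (fully open); effort is the grip in N (None keeps the last); returns when the fingers have stopped.
- bot.dwell(seconds).
- solve_ik(position, orientation): joint angles nearest the present ones, or None.
- bot.get_state(): the state.
- imaging.capture(name): name is "scene" or "side" or "wrist"; returns the picture (480x640x3 uint8, blue, green, red); there is no depth.
- imaging.camera_model(name): a dict with "K" (3x3 intrinsics, pixels), "position" and "rotation" of the camera in the world. Camera axes: x right, y up, looking along -z (the intrinsics and any distortion apply to the point x, -y, -z); pixel columns grow to the right and rows downward; lengths in mm; the calibration is good to about 2 mm. The wrist camera is an equidistant fisheye: a pixel r from the principal point sees the ray r / f radians off the axis. A picture is of the moment at which its call begins: read the wrist's pose just before it. camera_model takes no time and is no camera call; for the wrist camera it gives the pose at the moment of the call.
A pose or a line that the arm cannot do raises bot.IKError and nothing moves.
- bot.sign_off(): hands the job in, once; it reports no verdict.
The state is a dict: "t": time; "qpos": joint angles; "joint_velocities": joint speeds; "effort": joint torques, N m; "tcp_pos": TCP position; "orientation": TCP orientation; "contact_force": force on the tool from outside, world axes, zero at the start; "wrist_torque": the same for the moment, N m; "opening": opening from 0.0 (shut) to 1.0 (fully open).
Only numpy, scipy, OpenCV 4.12 (cv2) and the standard library are available. Lean on these libraries where they do the work, as an engineer would, in place of code of your own. Each camera call takes 0.05 s, during which the arm holds its last target.

## Working session

There is one attempt and no reset: what is moved stays moved. The work goes in short steps, each a Python script; the robot and the scene stay as the last script left them, time stands still between calls to the robot, and variables do not carry over. Pictures are saved under pics/ and viewed, and the job is handed in when it is done.

```bash
mkdir -p pics; ls; python3 - <<'E'
from bench import bot, solve_ik, imaging
import cv2,numpy as np
np.set_printoptions(precision=4,suppress=True)
for n in ["scene","side","wrist"]:
    m=imaging.camera_model(n);print(n,m)
    cv2.imwrite(f"pics/{n}0.png",imaging.capture(n))
print(bot.get_state())
E
```

```text
pics
scene {'K': array([[570.7964,   0.    , 318.9831],
       [  0.    , 570.7964, 235.7209],
       [  0.    ,   0.    ,   1.    ]]), 'position': array([ 939.9809, -312.8174, 1032.5483]), 'rotation': array([0.5236, 0.0142, 0.8944])}
side {'K': array([[585.3208,   0.    , 317.8723],
       [  0.    , 585.3208, 238.7809],
       [  0.    ,   0.    ,   1.    ]]), 'position': array([ 366.2576, -679.3563,  888.2228]), 'rotation': array([ 0.7422, -0.001 , -0.2092])}
wrist {'K': array([[371.6483,   0.    , 325.8387],
       [  0.    , 371.6483, 238.3612],
       [  0.    ,   0.    ,   1.    ]]), 'position': array([ 226.6482, -507.4167,  371.9043]), 'rotation': array([-0.3256,  0.0018, -1.3001])}
{'t': 0.15, 'qpos': array([-1.4342,  0.3268, -0.1933,  1.052 , -0.    ,  1.4366]), 'joint_velocities': array([ 0.0012, -0.0014,  0.0033, -0.0011,  0.0005,  0.    ]), 'effort': array([  0.0019, -44.3705,  26.2665,   0.0105,  -0.0001,  -0.    ]), 'tcp_pos': array([ 147.0618, -529.5014,  191.8138]), 'orientation': array([-3.1403, -0.0002,  0.2708]), 'contact_force': array([-0.3931, -0.9438,  0.2111]), 'wrist_torque': array([-0.0156,  0.0059,  0.0044]), 'opening': 0.9983206148601522}
```

View pics/scene0.png

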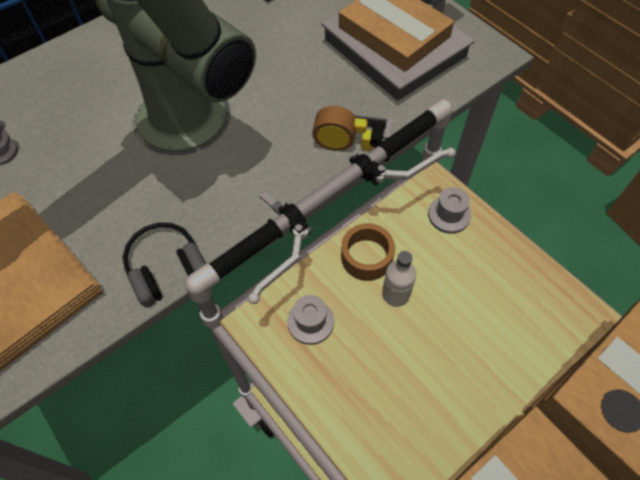

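View pics/side0.png

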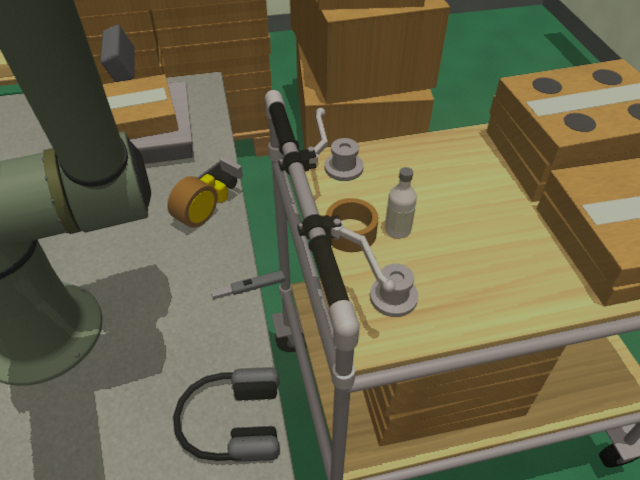

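View pics/wrist0.png

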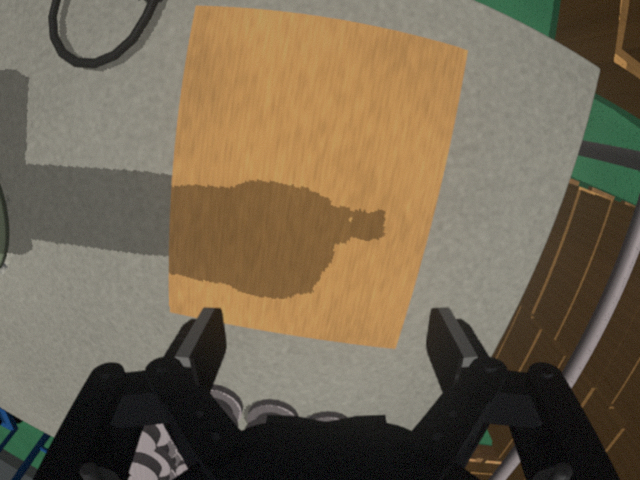

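The scene picture shows the right-hand lever at about (275,270) and the left-hand one at about (415,165). In the side picture they are at (370,260) and (321,130). I'll zoom in for accurate pixels.

```bash
cat > h.py <<'E'
import cv2,numpy as np
from scipy.spatial.transform import Rotation as Ro
from bench import bot, solve_ik, imaging
np.set_printoptions(precision=3,suppress=True)
def cam(n):
    m=imaging.camera_model(n); return m["K"],np.array(m["position"]),Ro.from_euler("xyz",m["rotation"]).as_matrix()
def proj(n,P):
    K,p,R=cam(n); c=R.T@(np.asarray(P,float)-p); v=K@np.array([c[0],-c[1],-c[2]]); return v[:2]/v[2]
def ray(n,uv):
    K,p,R=cam(n); v=np.linalg.inv(K)@np.array([uv[0],uv[1],1]); d=R@np.array([v[0],-v[1],-v[2]]); return p,d/np.linalg.norm(d)
def plane(n,uv,z):
    p,d=ray(n,uv); return p+d*(z-p[2])/d[2]
def tri(a,b):
    p,d=ray("scene",a);q,e=ray("side",b)
    s=np.linalg.lstsq(np.c_[d,-e],q-p,rcond=None)[0]; A=p+s[0]*d;B=q+s[1]*e
    return (A+B)/2,np.linalg.norm(A-B)
E
python3 - <<'E'
from h import *
print(proj("scene",[0,0,0]),proj("side",[0,0,0]))
s=cv2.imread("pics/scene0.png");d=cv2.imread("pics/side0.png")
def crop(im,x,y,w,h,k,n): cv2.imwrite(n,cv2.resize(im[y:y+h,x:x+w],None,fx=k,fy=k,interpolation=cv2.INTER_CUBIC))
crop(s,340,90,130,100,6,"pics/c1.png");crop(s,185,190,130,120,5,"pics/c2.png")
crop(d,260,80,110,100,6,"pics/c3.png");crop(d,290,200,150,150,4,"pics/c4.png")
print("balls",tri((451,153),(320,113)),tri((254,297),(388,286)))
E
```

```text
[180.887 116.035] [ 39.539 331.3  ]
balls (array([573.403, 277.156, 195.512]), np.float64(3.0702354693024176)) (array([ 580.212, -172.611,  197.069]), np.float64(3.9539264666169336))
```

```bash
echo
```

```text
(no output)
```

View pics/c1.png

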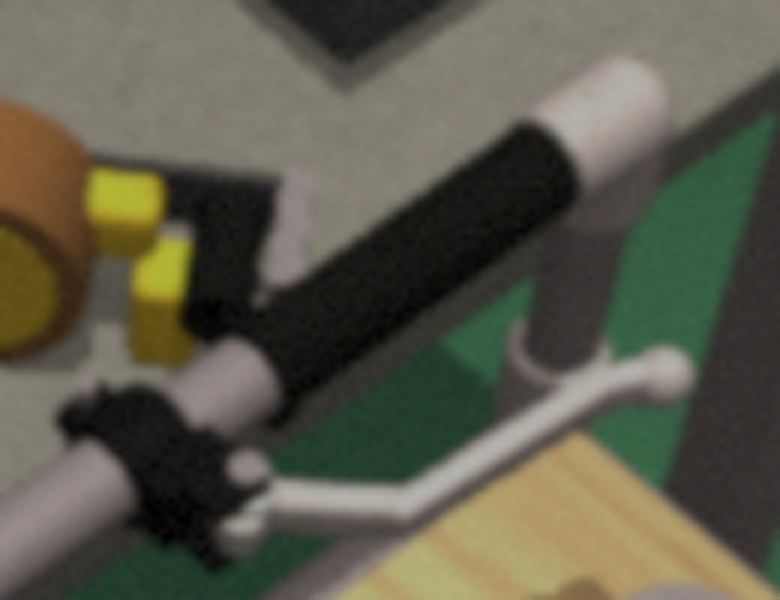

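View pics/c2.png

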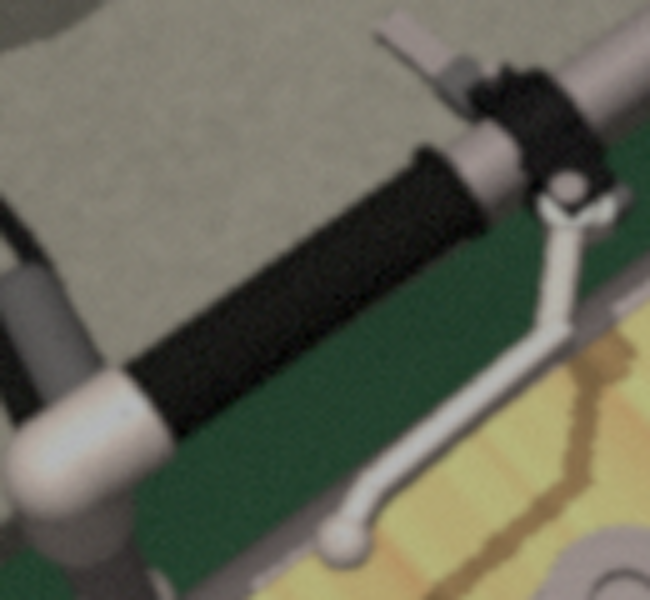

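View pics/c3.png

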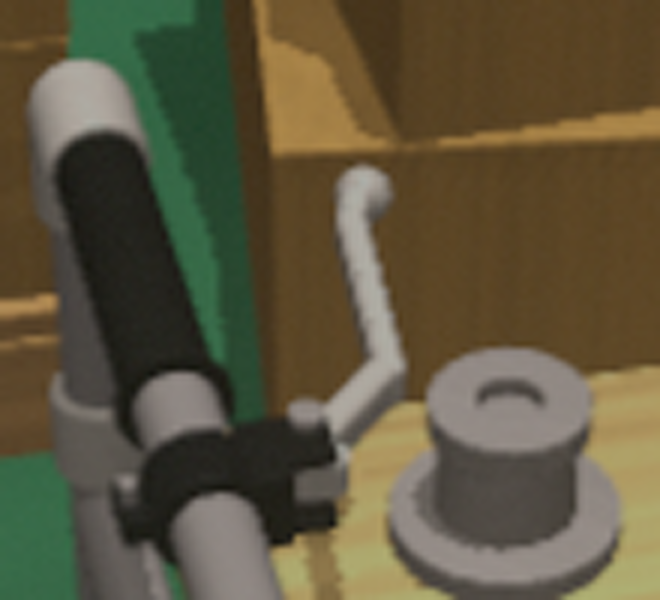

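View pics/c4.png

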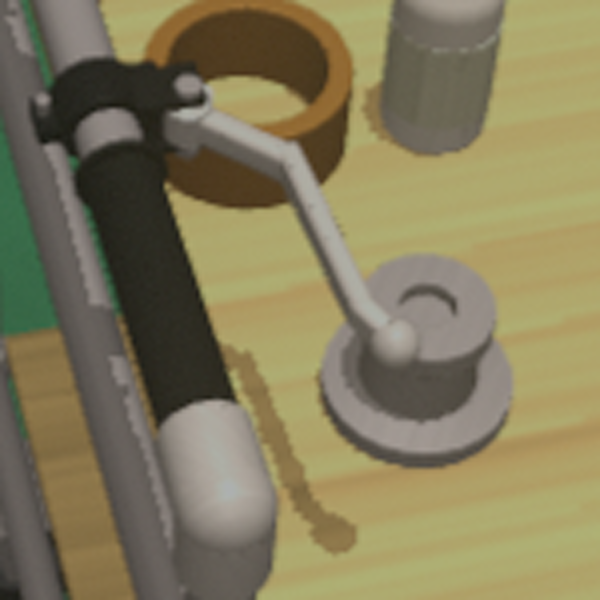

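```bash
python3 - <<'E'
from h import *
C1=lambda x,y:(x/6+340,y/6+90);C2=lambda x,y:(x/5+185,y/5+190);C3=lambda x,y:(x/6+260,y/6+80);C4=lambda x,y:(x/4+290,y/4+200)
for n,a,b in [("L elbow",C1(405,505),C3(400,370)),("L bend",C1(602,390),C3(352,228)),("L ball",C1(668,373),C3(364,192)),("L bolt",C1(250,465),C3(308,410)),
("R elbow",C2(562,335),C4(292,155)),("R bend",C2(362,490),C4(360,310)),("R ball",C2(345,537),C4(397,343)),("R bolt",C2(570,185),C4(187,85))]:
    print(n,*tri(a,b))
# bar: grip/tube centre at z=200: 
for n,im,uv in [("R grip outer","scene",C2(155,400)),("R grip inner","scene",C2(460,185)),("L grip inner","scene",C1(260,365)),("L grip outer","scene",C1(553,155)),
 ("R grip outer","side",C4(195,410)),("R grip inner","side",C4(120,165)),("L grip inner","side",C3(175,395)),("L grip outer","side",C3(100,150))]:
    print(n,im,plane(im,uv,200))
E
```

```text
L elbow [563.266 175.685 204.523] 6.333289056315694
L bend [566.122 256.02  199.472] 3.171489833066403
L ball [574.262 276.166 198.889] 3.9467081784889757
L bolt [528.593 144.171 217.602] 3.2398437704279353
R elbow [567.865 -75.312 199.983] 2.9081954435858304
R bend [ 572.124 -159.182  201.768] 1.7261230905757292
R ball [ 581.596 -173.45   198.61 ] 4.386653206644764
R bolt [531.893 -43.232 215.582] 3.133629000132408
R grip outer scene [ 501.745 -191.865  200.   ]
R grip inner scene [499.141 -65.767 200.   ]
L grip inner scene [491.945 183.362 200.   ]
L grip outer scene [488.199 311.814 200.   ]
R grip outer side [ 501.597 -191.042  200.   ]
R grip inner side [500.212 -68.002 200.   ]
L grip inner side [494.468 179.338 200.   ]
L grip outer side [492.718 313.468 200.   ]
```

Both levers lie at z ≈ 200, with outer faces about x 566 (left) and 570 (right), and the bar line agrees between the views (yaw ≈ 0.02). Estimated pads are left (≈566, 226, 200) and right (≈570, −126, 200). Next I'll close the fingers, move above the far side of the left pad and look.

```bash
python3 - <<'E'
from h import *
print("bottle cap",plane("scene",(404,258),210),plane("side",(405.5,174),210))
for psi in (np.pi/2,-np.pi/2):
  for P in ([592,226,300],[592,226,182],[552,226,182],[596,-126,300],[596,-126,182],[555,-126,182]):
    print(psi,P,solve_ik(P,[np.pi,0,psi]))
E
```

```text
bottle cap [682.136  56.155 210.   ] [678.096  47.717 210.   ]
1.5707963267948966 [592, 226, 300] [0.248 0.453 0.269 1.386 0.    1.819]
1.5707963267948966 [592, 226, 182] [0.248 0.489 0.03  1.111 0.    1.819]
1.5707963267948966 [552, 226, 182] [ 0.265  0.419 -0.082  1.07   0.     1.836]
1.5707963267948966 [596, -126, 300] [-0.329  0.401  0.189  1.359  0.     1.241]
1.5707963267948966 [596, -126, 182] [-0.329  0.443 -0.044  1.084  0.     1.241]
1.5707963267948966 [555, -126, 182] [-0.353  0.368 -0.158  1.044  0.     1.218]
-1.5707963267948966 [592, 226, 300] [ 0.248  0.453  0.269  1.386  0.    -1.323]
-1.5707963267948966 [592, 226, 182] [ 0.248  0.489  0.03   1.111  0.    -1.323]
-1.5707963267948966 [552, 226, 182] [ 0.265  0.419 -0.082  1.07   0.    -1.306]
-1.5707963267948966 [596, -126, 300] [-0.329  0.401  0.189  1.359  0.    -1.9  ]
-1.5707963267948966 [596, -126, 182] [-0.329  0.443 -0.044  1.084  0.    -1.9  ]
-1.5707963267948966 [555, -126, 182] [-0.353  0.368 -0.158  1.044  0.    -1.924]
```

```bash
python3 - <<'E'
from h import *
bot.grip(0.0,30)
p=bot.get_state()["tcp_pos"]
bot.movel([p[0],p[1],330],max_speed=200)
bot.move_ptp([598,226,310],[np.pi,0,np.pi/2+.15])
s=bot.get_state();print(s["t"],s["tcp_pos"],s["orientation"],s["contact_force"],s["opening"])
m=imaging.camera_model("wrist");print(m)
for n in ["scene","side","wrist"]: cv2.imwrite(f"pics/{n}1.png",imaging.capture(n))
E
```

```text
4.8417 [598.333 225.089 310.056] [3.141 0.    1.719] [-0.328  0.279  0.089] -0.002347176924546739
{'K': array([[371.648,   0.   , 325.839],
       [  0.   , 371.648, 238.361],
       [  0.   ,   0.   ,   1.   ]]), 'position': array([586.159, 306.877, 490.237]), 'rotation': array([-0.326, -0.   ,  0.149])}
```

View pics/wrist1.png

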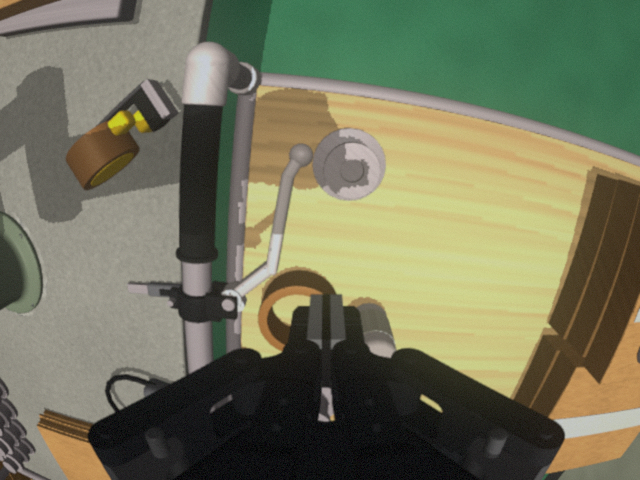

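View pics/scene1.png

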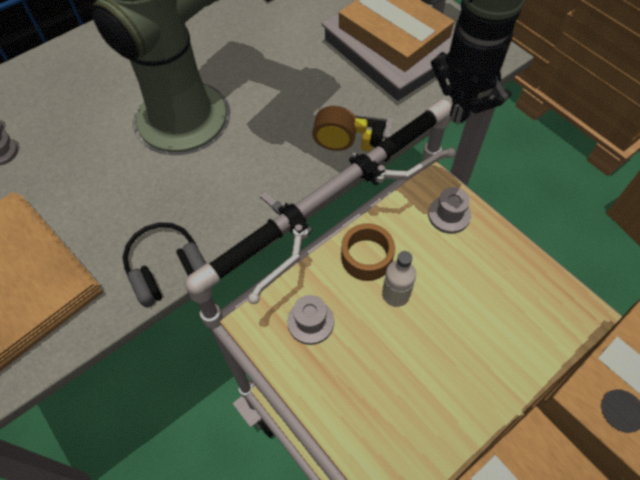

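View pics/side1.png

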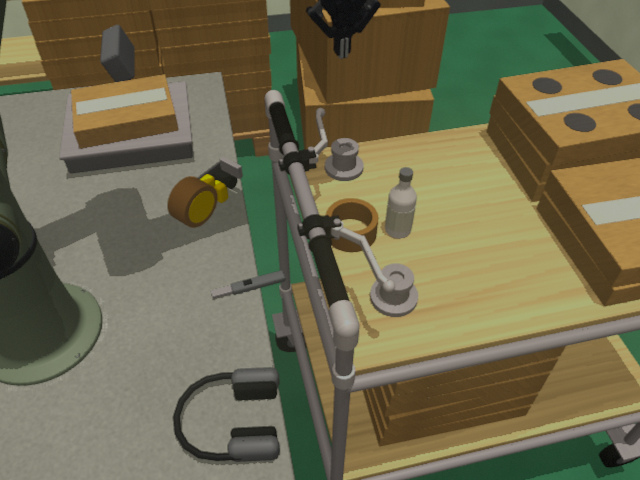

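The wrist view shows the lever: elbow ≈ (273,268), outer bend ≈ (288,178), ball (301,154), bolt (229,303), grip axis ≈ x 200. The knuckles are wide even when shut, so I'll measure their height as well as the pads.

```bash
cat >> h.py <<'E'
def wray(uv,m):
    K,p,R=m["K"],np.array(m["position"]),Ro.from_euler("xyz",m["rotation"]).as_matrix()
    D=np.array([uv[0]-K[0,2],uv[1]-K[1,2]])/K[0,0]; t=np.linalg.norm(D)
    c=np.array([*(D/t*np.sin(t)),np.cos(t)]); return p,R@np.array([c[0],-c[1],-c[2]])
def wplane(uv,z,m):
    p,d=wray(uv,m); return p+d*(z-p[2])/d[2]
E
python3 - <<'E'
from h import *
m=imaging.camera_model("wrist");w=cv2.imread("pics/wrist1.png")
for n,uv,z in [("ball",(301,154),200),("outer bend face",(292,178),206),("elbow face",(279,266),206),("bolt",(229,303),217),("grip out",(200,106),200),("grip in",(196,255),200)]:
    print(n,wplane(uv,z,m))
s=bot.get_state();R=Ro.from_euler("xyz",s["orientation"]).as_matrix();t=s["tcp_pos"]
for uv in [(90,432),(235,350),(160,385),(330,295),(300,310)]:
    p,d=wray(uv,m);pl=R.T@(p-t);dl=R.T@d
    for x0 in (0,12): k=(x0-pl[0])/dl[0];print(uv,pl+k*dl)
cv2.imwrite("pics/c5.png",cv2.resize(w[130:320,160:350],None,fx=3,fy=3,interpolation=cv2.INTER_CUBIC))
E
```

```text
ball [571.27  275.862 200.   ]
outer bend face [567.191 256.996 206.   ]
elbow face [565.364 182.264 206.   ]
bolt [526.668 145.893 217.   ]
grip out [485.485 304.976 200.   ]
grip in [490.764 178.125 200.   ]
(90, 432) [   0.     -70.933 -117.765]
(90, 432) [  12.     -60.62  -126.829]
(235, 350) [  0.    -34.207 -67.356]
(235, 350) [ 12.    -29.226 -83.74 ]
(160, 385) [ -0.    -56.185 -91.068]
(160, 385) [  12.     -48.013 -104.009]
(330, 295) [  0.      2.136 -20.754]
(330, 295) [ 12.      1.839 -43.905]
(300, 310) [  0.    -11.405 -35.47 ]
(300, 310) [ 12.     -9.735 -56.484]
```

View pics/c5.png

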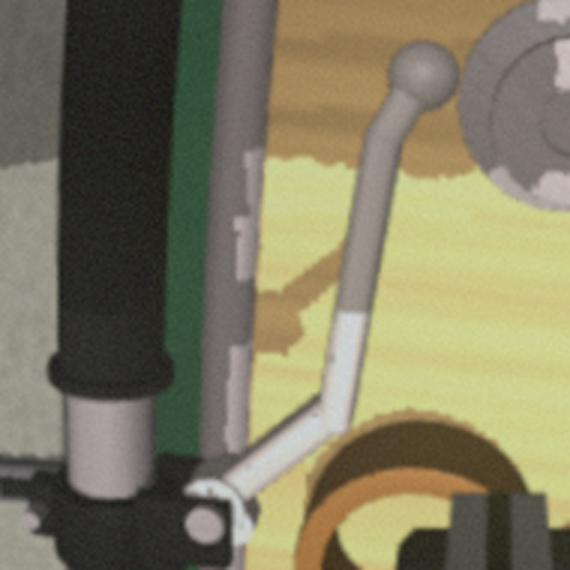

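The left pad comes out at about (566.5, 227, 200). The blade's straight part measures 75 mm and its face is about 78 mm from the bar line, both as given. The knuckles clear the bar by more than 30 mm. I'll press the left lever now.

```bash
cat >> h.py <<'E'
def st(l):
    s=bot.get_state();print(l,round(s["t"],2),s["tcp_pos"],s["contact_force"]);return s
E
python3 - <<'E'
from h import *
rot=[np.pi,0,np.pi/2+.15]
bot.movel([597,227,310],rot=rot)
print(bot.movel([597,227,182],max_speed=80,threshold=8)); st("down")
print("hit",bot.movel([583,227,182],max_speed=30,threshold=8)); st("near")
print("hit",bot.movel([545,227,182],max_speed=15,threshold=13)); st("stop")
bot.dwell(0.2);st("h")
cv2.imwrite("pics/side2.png",imaging.capture("side")); cv2.imwrite("pics/wrist2.png",imaging.capture("wrist"));cv2.imwrite("pics/scene2.png",imaging.capture("scene"));st("h2")
E
```

```text
False
down 6.99 [597.357 227.084 182.559] [-0.412 -0.551 -0.383]
hit False
near 7.61 [582.992 227.055 182.158] [-0.434 -0.388  0.027]
hit False
stop 10.29 [545.07  226.982 182.012] [ 0.492  0.146 -1.114]
h 10.49 [545.016 226.99  181.997] [-0.253  0.375  1.348]
h2 10.64 [545.003 227.    182.01 ] [0.315 0.876 0.051]
```

View pics/wrist2.png

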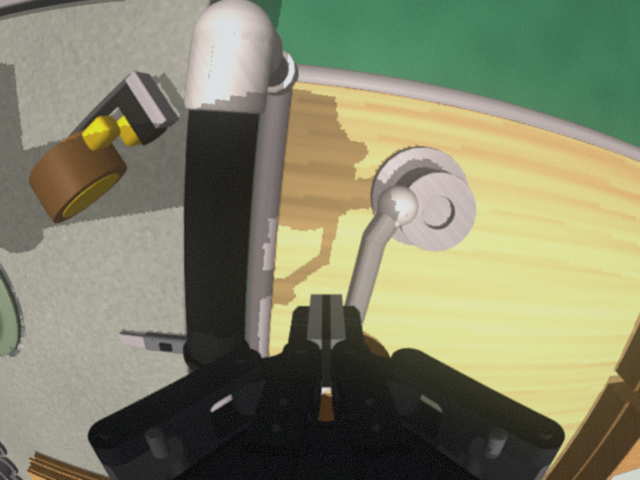

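View pics/side2.png

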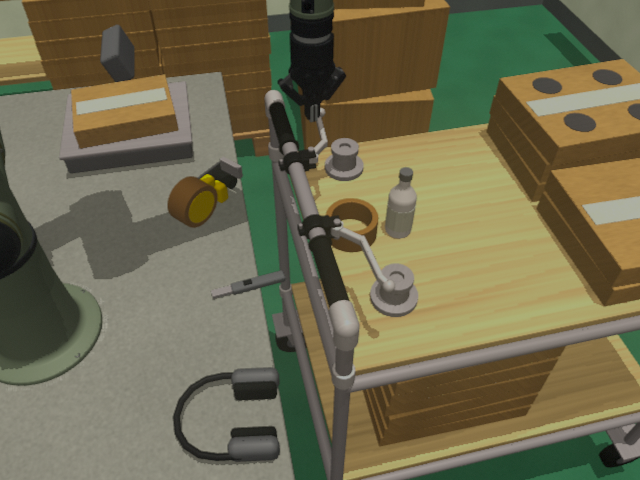

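View pics/scene2.png

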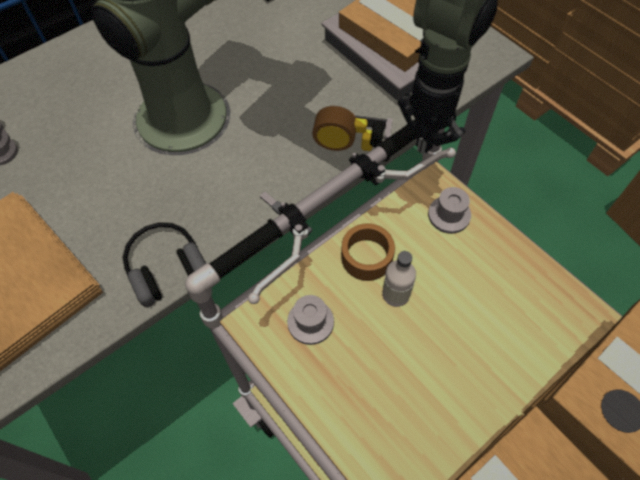

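```bash
python3 - <<'E'
from h import *
st("now")
for n in ("scene","side"): print(n,"tcp",proj(n,[545,227,182]),"pad@200",proj(n,[566.5,227,200]),"pad@170",proj(n,[566.5,227,170]))
s=cv2.imread("pics/scene2.png");d=cv2.imread("pics/side2.png")
a=cv2.resize(s[100:200,370:470],None,fx=4,fy=4,interpolation=cv2.INTER_CUBIC);b=cv2.resize(d[80:180,260:360],None,fx=4,fy=4,interpolation=cv2.INTER_CUBIC)
cv2.imwrite("pics/c6.png",np.hstack([a,b]))
E
```

```text
now 10.64 [545.003 227.    182.01 ] [0.315 0.876 0.051]
scene tcp [419.297 162.627] pad@200 [428.933 163.917] pad@170 [426.466 173.761]
side tcp [310.671 134.759] pad@200 [321.466 125.854] pad@170 [321.382 138.274]
```

View pics/c6.png

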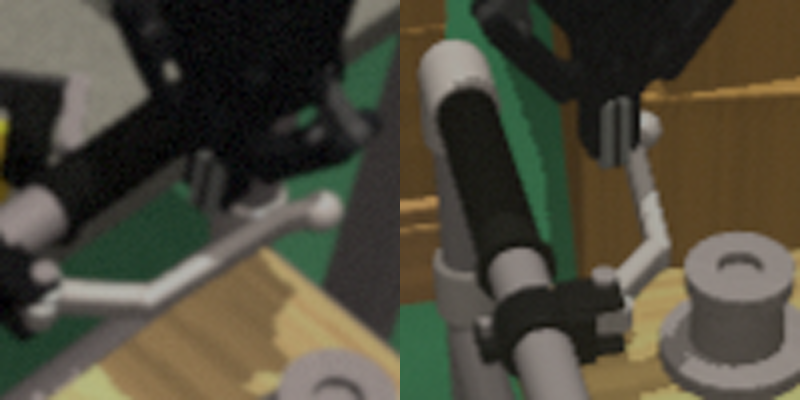

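```bash
python3 - <<'E'
from h import *
print(tri((422,152.5),(313.7,121)))
print(tri((370+210/4,100+215/4),(260+(617-400)/4,80+165/4)))
E
```

```text
(array([549.505, 222.213, 218.449]), np.float64(2.204766650182832))
(array([550.962, 222.443, 216.971]), np.float64(1.13334397485373))
```

No force was felt. The pictures show why: triangulated from both views, the fingertips end at z ≈ 217 with the TCP reported at 182. They are about 35 mm short of the nominal TCP, and the wrist picture agrees. The fingers passed over the blade, and the lever hasn't moved. I'll go back over it, descend on the outer side to a true tip height of about 185, and check by picture before pressing.

```bash
python3 - <<'E'
from h import *
bot.movel([545,227,215],max_speed=120)
bot.movel([598,227,215],max_speed=120)
print(bot.movel([598,227,150],max_speed=60,threshold=6)); st("down")
a=imaging.capture("scene");b=imaging.capture("side");w=imaging.capture("wrist")
cv2.imwrite("pics/c7.png",np.hstack([cv2.resize(a[100:200,370:470],None,fx=4,fy=4,interpolation=cv2.INTER_CUBIC),cv2.resize(b[80:180,260:360],None,fx=4,fy=4,interpolation=cv2.INTER_CUBIC)]))
cv2.imwrite("pics/wrist3.png",w)
E
```

```text
False
down 12.89 [598.365 227.096 150.54 ] [ 0.186 -0.642  0.272]
```

View pics/c7.png

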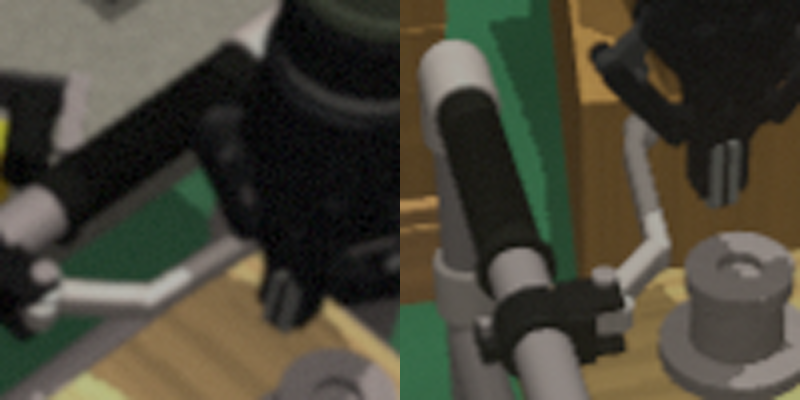

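View pics/wrist3.png

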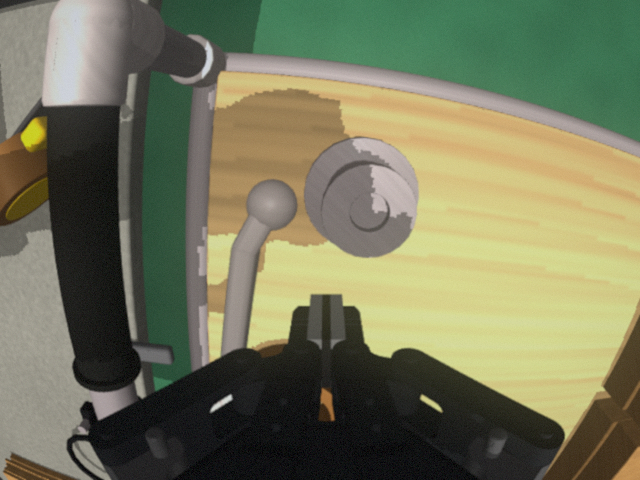

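```bash
python3 - <<'E'
from h import *
S=lambda x,y:(370+x/4,100+y/4);D=lambda x,y:(260+(x-400)/4,80+y/4)
print("tip",tri(S(285,328),D(720,205)))
print("knuckle outer",tri(S(212,120),D(603,52)))
print("knuckle bottom",tri(S(245,235),D(672,140)))
E
```

```text
tip (array([603.04 , 225.675, 183.22 ]), np.float64(1.7295100493621387))
knuckle outer (array([544.686, 217.076, 282.408]), np.float64(2.319373950196772))
knuckle bottom (array([576.08 , 216.315, 232.158]), np.float64(1.6948158245601117))
```

True tip is at z ≈ 183, outside the blade, and the knuckles clear the bar. Pressing now.

```bash
python3 - <<'E'
from h import *
print("hit",bot.movel([584,227,150],max_speed=30,threshold=8)); st("near")
print("hit",bot.movel([560,227,150],max_speed=15,threshold=12)); st("A")
hit=False
x=bot.get_state()["tcp_pos"][0]
print("c",cv2.imwrite("pics/side4.png",imaging.capture("side")),cv2.imwrite("pics/wrist4.png",imaging.capture("wrist")))
st("B")
E
```

```text
hit False
near 13.66 [584.026 227.021 150.152] [ 0.424 -0.083 -0.81 ]
hit False
A 15.41 [563.12  229.97  151.269] [ 8.026  6.708 -1.525]
c True True
B 15.51 [563.11  229.961 151.261] [ 8.44   8.381 -0.969]
```

View pics/wrist4.png

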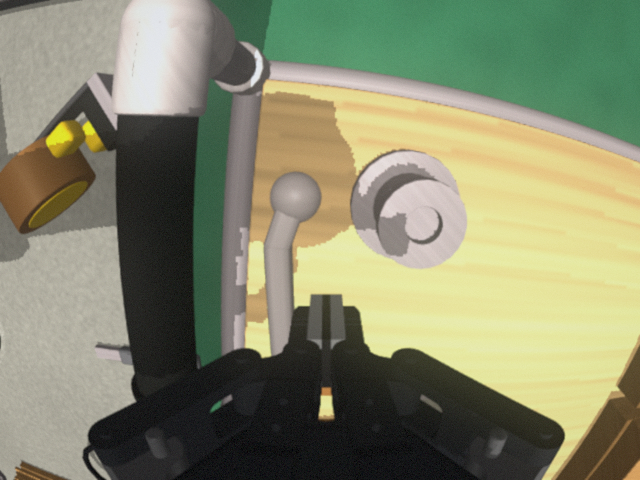

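Contact is good and the lever is moving. The sideways force is friction: the blade swings about 10 mm outboard over its travel. The arm is compliant (about 2.7 N/mm), so I'll follow the arc in small steps until it comes up solid.

```bash
cat >> h.py <<'E'
def press(x,y,z,dy,xmin,F=17):
    while x>xmin:
        x-=2;y+=dy
        bot.movel([x,y,z],max_speed=15); s=st(f"cmd {x:.0f},{y:.1f}")
        if np.linalg.norm(s["contact_force"])>F: break
    return x,y
E
python3 - <<'E'
from h import *
x,y=press(560,231,150,.9,544)
bot.dwell(0.3);st("hold")
cv2.imwrite("pics/side5.png",imaging.capture("side"));cv2.imwrite("pics/wrist5.png",imaging.capture("wrist"))
E
```

```text
cmd 558,231.9 16.01 [560.104 231.281 150.708] [ 6.393 -1.34  -0.645]
cmd 556,232.8 16.31 [558.141 231.877 150.702] [ 6.067 -3.336 -0.152]
cmd 554,233.7 16.61 [556.497 232.622 150.807] [ 6.555 -2.129 -1.072]
cmd 552,234.6 16.91 [556.258 233.007 151.165] [10.95  -4.009 -1.315]
cmd 550,235.5 17.21 [556.087 233.375 151.574] [14.147 -5.694 -2.579]
cmd 548,236.4 17.51 [555.883 233.905 151.973] [17.426 -7.084 -3.292]
hold 17.81 [555.867 233.882 151.944] [17.318 -6.31  -4.236]
```

View pics/wrist5.png

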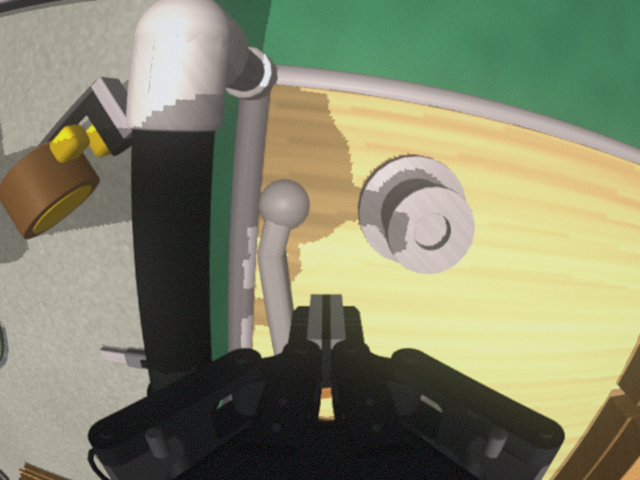

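The left lever came up solid at TCP x ≈ 556, 25 mm after first contact as given, with about 17 N of force and air left to the grip. I'll hold a little longer, let it spring out, then go and look at the right one.

```bash
python3 - <<'E'
from h import *
bot.dwell(0.7);st("held")
bot.movel([556,233,150],max_speed=30)
bot.movel([584,227,150],max_speed=40)
bot.movel([600,227,150],max_speed=60);st("off");bot.dwell(.3)
cv2.imwrite("pics/wrist6.png",imaging.capture("wrist"))
bot.movel([600,227,310],max_speed=150)
rot=[np.pi,0,np.pi/2-.11]
bot.move_ptp([602,-150,310],rot);bot.dwell(.2);s=st("R");print(s["orientation"])
w=imaging.capture("wrist");cv2.imwrite("pics/wrist7.png",w)
cv2.imwrite("pics/scene7.png",imaging.capture("scene"))
E
```

```text
held 18.61 [555.885 233.861 151.963] [18.172 -6.293 -3.673]
off 20.33 [600.    226.993 149.809] [ 1.633 -0.683  1.128]
R 23.51 [ 602.326 -148.75   310.029] [-0.347 -0.975 -0.003]
[ 3.142 -0.     1.463]
```

View pics/wrist7.png

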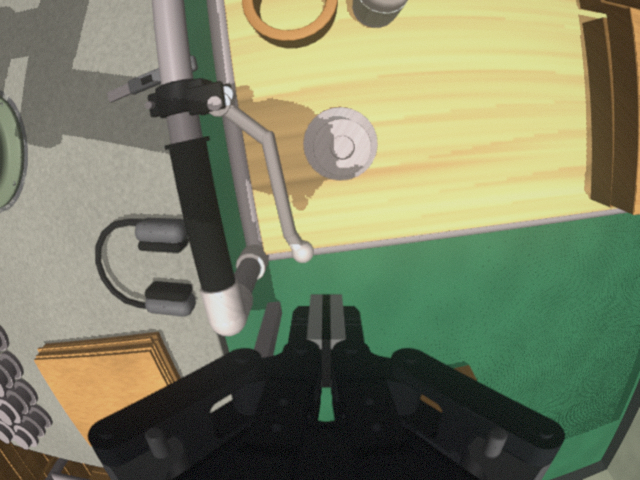

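View pics/scene7.png

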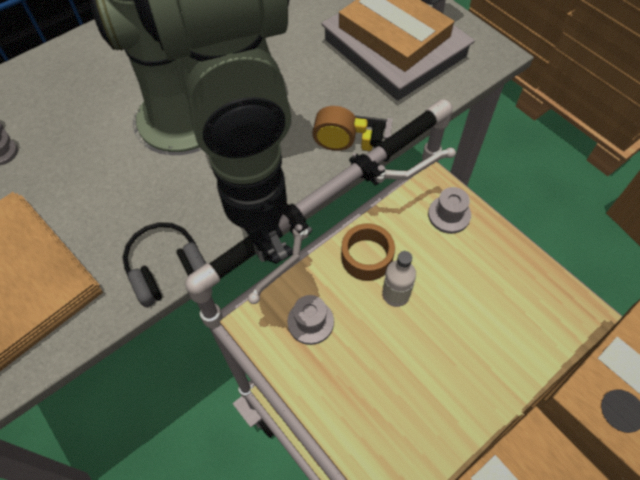

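View pics/wrist6.png

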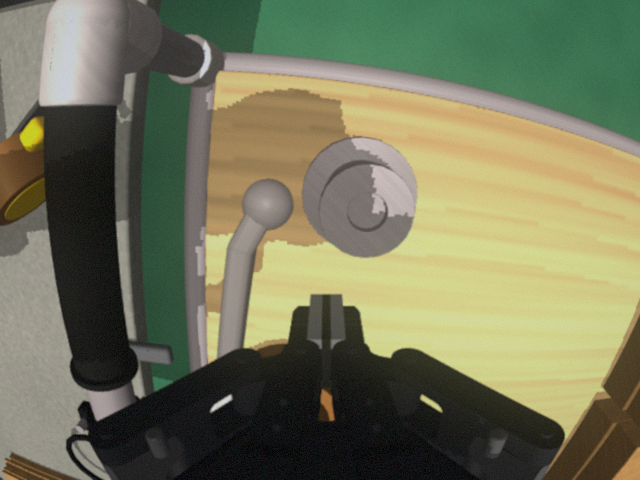

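The left lever is fully out again: this picture matches the one taken before pressing. In the wrist view the right lever has its elbow at (273,133), outer bend at about (296,234), ball at (302,252) and bolt at (215,102).

```bash
python3 - <<'E'
from h import *
m=imaging.camera_model("wrist")
for n,uv,z in [("ball",(302,252),200),("bend",(295,235),206),("elbow",(273,133),206),("bolt",(216,102),217),("grip in",(187,143),200),("grip out",(221,290),200)]:
    print(n,wplane(uv,z,m))
E
```

```text
ball [ 579.547 -174.217  200.   ]
bend [ 576.468 -156.855  206.   ]
elbow [570.132 -74.013 206.   ]
bolt [532.058 -44.033 217.   ]
grip in [497.69  -71.132 200.   ]
grip out [ 501.992 -202.762  200.   ]
```

Right pad ≈ (573, −126, 200), consistent with the two-view estimate. The elbow-to-bend length is close to the given 75 mm, and the face is about 73 mm from the bar. Same procedure, mirrored.

```bash
python3 - <<'E'
from h import *
bot.movel([604,-126,310],max_speed=120)
print(bot.movel([604,-126,150],max_speed=90,threshold=6)); st("down")
a=imaging.capture("scene");b=imaging.capture("side")
cv2.imwrite("pics/c8.png",np.hstack([cv2.resize(a[190:310,195:315],None,fx=3.3,fy=3.3,interpolation=cv2.INTER_CUBIC),cv2.resize(b[190:310,300:420],None,fx=3.3,fy=3.3,interpolation=cv2.INTER_CUBIC)]))
E
```

```text
False
down 25.88 [ 604.377 -126.102  150.553] [-0.64   0.717  1.063]
```

View pics/c8.png

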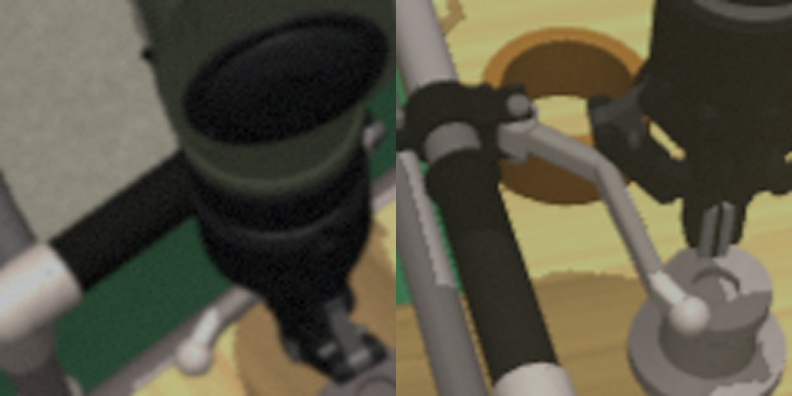

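The fingers are on the outer side of the right blade, with its ball at about (690,318) in the crop and the tip at (718,255). Pressing now.

```bash
python3 - <<'E'
from h import *
print("hit",bot.movel([590,-126,150],max_speed=30,threshold=8)); st("near")
x,y=press(590,-126,150,-.8,550)
bot.dwell(0.9);st("hold")
cv2.imwrite("pics/wrist8.png",imaging.capture("wrist"));cv2.imwrite("pics/side8.png",imaging.capture("side"))
E
```

```text
hit False
near 26.6 [ 590.002 -126.087  150.151] [ 0.1   -0.148 -0.531]
cmd 588,-126.8 26.89 [ 588.187 -126.798  150.056] [ 0.991  0.256 -0.036]
cmd 586,-127.6 27.18 [ 586.604 -127.538  150.193] [ 2.533  0.849 -0.236]
cmd 584,-128.4 27.48 [ 584.208 -128.612  150.165] [ 4.236  0.604 -0.92 ]
cmd 582,-129.2 27.77 [ 582.111 -129.48   150.121] [ 3.718 -0.644  0.281]
cmd 580,-130.0 28.06 [ 580.083 -130.265  150.096] [ 3.711 -1.124  1.281]
cmd 578,-130.8 28.35 [ 578.094 -130.991  150.098] [ 4.435 -0.983 -0.508]
cmd 576,-131.6 28.64 [ 576.156 -131.713  150.085] [ 4.047 -0.4    0.557]
cmd 574,-132.4 28.93 [ 574.13  -132.386  150.064] [ 4.827 -1.312 -0.602]
cmd 572,-133.2 29.23 [ 572.107 -133.072  150.044] [ 5.122 -0.721  0.843]
cmd 570,-134.0 29.52 [ 570.148 -133.659  150.013] [4.329 0.013 0.207]
cmd 568,-134.8 29.81 [ 568.223 -134.219  149.973] [6.256 1.147 0.177]
cmd 566,-135.6 30.1 [ 566.283 -134.8    149.979] [4.896 1.661 0.845]
cmd 564,-136.4 30.39 [ 564.319 -135.317  149.979] [6.149 2.106 1.025]
cmd 562,-137.2 30.68 [ 563.01  -135.689  150.1  ] [6.71  3.341 0.106]
cmd 560,-138.0 30.98 [ 562.881 -135.858  150.508] [12.541  5.16  -2.214]
cmd 558,-138.8 31.27 [ 562.699 -136.244  150.909] [15.451  7.121 -2.44 ]
hold 32.17 [ 562.698 -136.229  150.874] [15.627  7.182 -3.161]
```

View pics/side8.png

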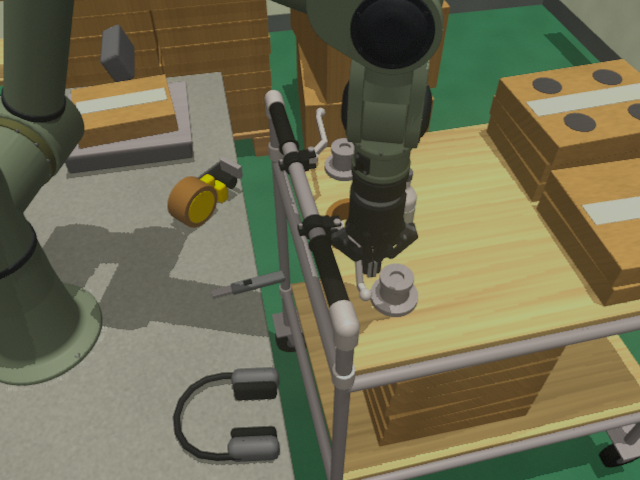

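The right lever came up solid at x ≈ 563 (25 mm after contact) with about 17 N, held for more than a second. The picture shows it pressed in, with its ball at (363,293) clear of the bar. I'll release it, retreat upwards and verify.

```bash
python3 - <<'E'
from h import *
bot.movel([563,-136,150],max_speed=30)
bot.movel([590,-126,150],max_speed=40)
bot.movel([606,-126,150],max_speed=60);st("off")
bot.movel([606,-126,330],max_speed=150)
bot.move_ptp([420,-330,350],[np.pi,0,np.pi/2-.11]);bot.dwell(.3);st("clear")
a=imaging.capture("scene");b=imaging.capture("side")
cv2.imwrite("pics/scene9.png",a);cv2.imwrite("pics/side9.png",b)
for n,im in (("scene",a),("side",b)):
    d=cv2.absdiff(im,cv2.imread(f"pics/{n}0.png")).max(2);cv2.imwrite(f"pics/d{n}.png",(d>35).astype(np.uint8)*255)
E
```

```text
off 33.89 [ 605.949 -125.946  149.772] [-0.229 -0.131 -1.319]
clear 36.62 [ 420.687 -329.38   349.83 ] [-0.065  0.232  0.105]
```

View pics/scene9.png

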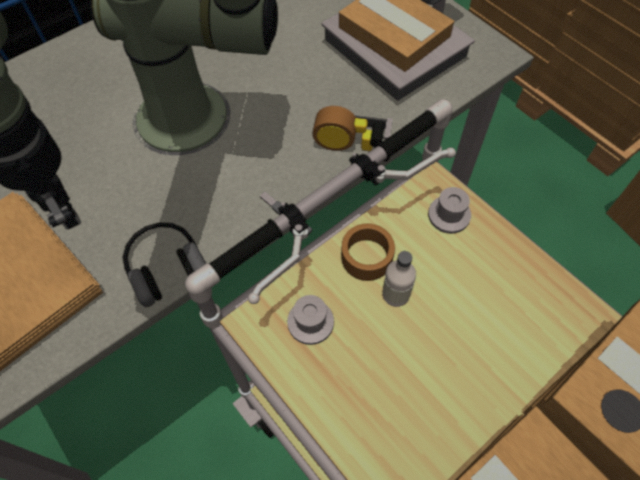

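View pics/side9.png

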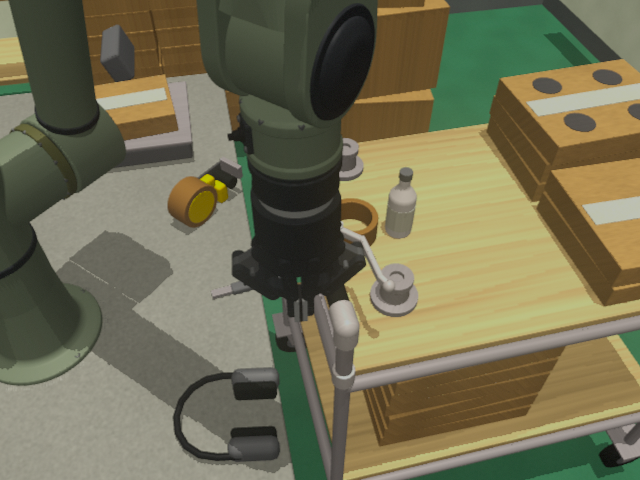

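View pics/dscene.png

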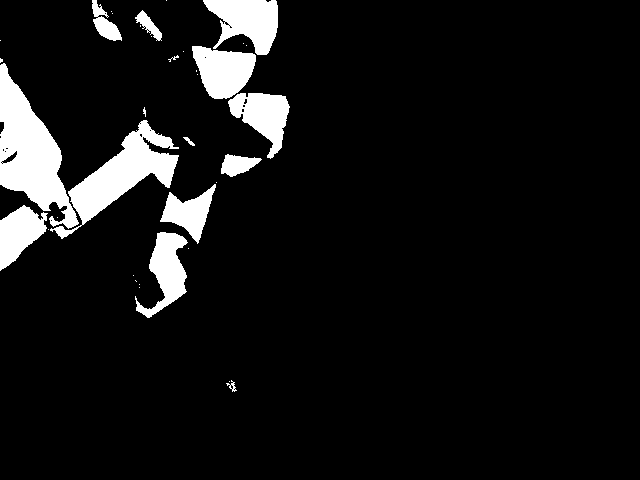

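The scene picture shows both levers at rest (balls at (451,153) and (254,297), as at the start) and all the goods and tools in place. It differs from the first picture only by the arm and its shadow. The robot is free of contact, so I'm handing in.

```bash
python3 - <<'E'
from h import *
bot.sign_off();st("end")
E
```

```text
the job is handed in; nothing more can be done
the job is handed in; nothing more can be done
```

I checked both brake levers, left first and then right, and handed the job in at about 37 s of the 58 s allowed. `sign_off` gives no verdict, so what follows rests on my own measurements.

- **Left lever:** I pressed it from its outer side with the closed fingers. It came up solid 25 mm after contact, as given, and I held it there for over a second at about 17–20 N. It then sprang back, and the wrist picture matched the one taken before pressing.
- **Right lever:** same procedure, solid after 25 mm, held for about a second at about 17 N, then released.
- **Last checks:** the final scene picture differs from the first only by the arm and its shadow, apart from a few pixels beside the trolley leg. Both levers are out and the goods and tools are where they were. The force on the tool read about zero, with the arm clear of everything.

**Fingertip mismatch:** my first try at the left lever passed over the blade without touching it. With the fingers shut, the cameras put the fingertips about 35 mm behind the reported TCP, at z ≈ 217 when the TCP read 182. I worked 32 mm lower from then on, and a picture confirmed the tip height before I pressed.

**Limits of the final check:** the last side view of the left lever was blocked by the arm, so its end state rests on the scene picture and the wrist picture taken after release.

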